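# Lid on the pan with the potato

### The job

Two equal saucepans stand on the hob: one has the potato in it, the other only a cup. Take the larger of the two lids lying on the worktop and put it on the pan with the potato, set down rather than dropped, so that it sits level and closed on the rim. Leave both pans standing where they are.

Things in the scene. Friction and masses are not known exactly. Their poses are not given: they have to be found in the camera images.
- lid: the larger lid: steel, 150 mm round, upright on the worktop, 0.25 kg. Origin: centre of its underside, z up. Its lowest 12 mm is a plug 122 mm across (112 at the chamfered foot) that drops loosely into the pan mouth; the flange above it then rests on the rim, origin 63 mm above the pan underside. Black cylindrical knob 28 mm across, from 20 to 56 mm above the origin. (The smaller lid is 100 mm.)
- pan_a: open steel saucepan, 140 mm outside, mouth 134 mm, inner floor 5 mm and rim 75 mm above its underside, 0.8 kg, loose on the flat hob; black bar handle along its own +x to 208 mm from the centre, 50 to 78 mm up. Origin: centre of its underside, z up. It is the right-hand (-y) pan as the robot sees it.
- pan_b: open steel saucepan, 140 mm outside, mouth 134 mm, inner floor 5 mm and rim 75 mm above its underside, 0.8 kg, loose on the flat hob; black bar handle along its own +x to 208 mm from the centre, 50 to 78 mm up. Origin: centre of its underside, z up. It is the left-hand (+y) pan as the robot sees it.
- potato: light brown potato, 60 mm in diameter and 42 mm tall, lying in one of the two pans, pan_a or pan_b (a small white cup, 60 mm wide and 45 mm tall, lies in the other). Origin: centre of its underside.
Mind the look-alikes: they are no part of the job. Leave any purple look-alike of the lid alone.

How it is judged:
At the end, for the whole second after the job is handed in: The larger lid rests, at rest and level (within 10 degrees), on the pan that has the potato in it: centred within 12 mm, its plug down in the mouth (its underside 59 to 67 mm above the pan's underside). The potato is still in that pan, and both pans stand upright within 40 mm of where they stood (((horizontal distance between potato and pan_a below 0.06 m and horizontal distance between lid and pan_a below 0.012 m and z of lid in the frame of pan_a between 0.059 and 0.067 m) or (horizontal distance between potato and pan_b below 0.06 m and horizontal distance between lid and pan_b below 0.012 m and z of lid in the frame of pan_b between 0.059 and 0.067 m)) and angle between each of lid, pan_a, pan_b's own z axis and vertical below 0.17 rad and linear speed of lid below 0.03 m/s and distance of each of pan_a, pan_b from where it was at the start of the episode below 0.04 m); the robot touches nothing.
It fails at once if the larger lid is dropped (it falls freely faster than 0.8 m/s, that is from more than about 3 cm) (linear speed of lid above 0.8 m/s and contact force between the fingers and lid below 0.05 N).
It also fails if it takes over 48 s, if anything falls off the work surface, if the arm or the gripper's body presses on something with over 40 N, if the wrist force passes 120 N, or if a joint passes its speed limit or range.

### The arm

A 6-joint arm with a two-finger parallel gripper is mounted at the origin on the work surface. World frame = base frame: x ahead of the robot, y to its left, z up, the work surface at z = 0. Lengths are in m, angles in rad, forces in N, time in s.
With the tool pointing down it reaches from about 0.25 to 0.725 m from the base axis. Payload 4 kg.
Tool frame: the origin (TCP) lies midway between the tips of the shut fingers; the grasp point (between the pads) lies 19 mm behind it (bot.grip_point_offset is the distance from the TCP to the grasp point, in m); z points along the fingers, y is the line along which they close (so a half turn about z gives the same grasp; the last joint's range is limited). The gripper opens to 85 mm and grips with 20 to 120 N. Pads are 22 mm wide; open, the fingers measure 114 mm over their backs; the gripper's body (76 mm by 85 mm) begins 54 mm behind the grasp point. The pads swing forward as they close: fully open they stand 13 mm farther back than shut.
Start: joints at [1.189, 0.241, 0.005, 1.335, 0, 1.571], TCP at [0.186, 0.464, 0.231] pointing down, gripper open.
Joint ranges: [-2.72, 2.72], [-1.05, 1.87], [-1.09, 1.28], [-1.99, 2.15], [-1.42, 1.44], [-3.14, 3.14]. Speed limits (rad/s): [2.79, 2.79, 3.14, 3.14, 3.14, 3.14].

### API

Orientations are given as a unit quaternion [x, y, z, w].
In Python, from workcell import bot gives the robot as it stands.
- The arm moves only by the tool step_arm, never from a script. Its argument "targets" is text: rows parted by semicolons, each of 7 numbers parted by spaces: the opening, from -1 (shut) to 1 (fully open), so that 0 is half open, then the shift along the world's x, y, z normalised to -1 to 1, where 1 is 0.5 m, then the turn, a rotation vector about the world's x, y, z normalised to -1 to 1, where 1 is pi/4 rad. In form: gripper x y z wx wy wz; .... A call has 1 to 10 rows; each row is the pose to reach, as a shift and turn from the pose commanded when the call began; what a row does not reach only later rows make up. A row lasts 1/12 s, in which the tool goes at most 41.7 mm and 7.16 degrees, less where a joint would pass 70% of its speed; a pose out of reach is approached as far as the arm can. A call with a number of a shift or a turn outside -1 to 1 is refused whole. A call with a gripper value outside its range is refused whole. The fingers move at their own pace and stop on an object; the grip force is fixed at half the most. Time passes only in rows, so rows that repeat a pose let the fingers close. It gives the time, the measured TCP pose, the force, the opening and the grip force at its end, in the units of the state.
- bot.get_obs(): the state, without advancing time (a new reading comes with each control period).
- bot.camera(name): name is "scene" or "top"; returns the picture (400x640x3 uint8, red, green, blue); there is no depth.
- bot.camera_info(name): a dict with "vertical_fov" (degrees; the focal length in pixels is half the picture's height over the tangent of half this angle, whatever the lens; pixels are square), "cx", "cy" (the principal point, pixels), "pose" (4x4, takes a point from camera to world coordinates). Camera axes: x right, y up, looking along -z (the intrinsics and any distortion apply to the point x, -y, -z); pixel columns grow to the right and rows downward; lengths in m; the calibration is good to about 2 mm. A picture is of the moment at which its call begins. camera_info takes no time and is no camera call.
- bot.job_done(): hands the job in; it is judged then, once.
The state is a dict: "clock": time; "joint_pos": joint angles; "joint_vel": joint speeds; "tau": joint torques, N m; "eef_pos": TCP position; "tool_rot": TCP orientation; "ft_force": force on the tool from outside, world axes, zero at the start; "ft_torque": the same for the moment, N m; "grip_width": finger opening in m; "grasp_force": force on a finger pad.
Only numpy, scipy, OpenCV 4.12 (cv2) and the standard library are available. Lean on these libraries where they do the work, as an engineer would, in place of code of your own. Each camera call takes 0.05 s, during which the arm holds its last target. There are 200 camera calls.

## Working session

There is one attempt and no reset: what is moved stays moved. The work goes in short steps, Python scripts to look and compute and a tool call to move; the robot and the scene stay as the last step left them, time stands still between calls to the robot, and variables do not carry over. Pictures are saved under pics/ and viewed, at most 10 in all, crops included, and the job is handed in when it is done.

Besides the shell and the picture viewer there is one more tool, called after "Call:" by a JSON object that holds its "name" and its "arguments". step_arm: Moves the arm, as the interface text tells. Scaled input: -1 to 1 covers 0.5 m each way for a shift and pi/4 rad each way for a turn. Its arguments: {"type":"object","properties":{"targets":{"type":"string"}},"required":["targets"]}

```bash
mkdir -p pics; python3 - <<'E'
from workcell import bot
import cv2
for n in("scene","top"):
    i=bot.camera_info(n);print(n,i)
    cv2.imwrite(f"pics/{n}0.png",bot.camera(n)[:,:,::-1])
print(bot.get_obs())
E
```

```text
scene {'vertical_fov': 55.87892175616005, 'cx': 322.21180232058816, 'cy': 193.9804780459873, 'pose': array([[ 0.84613285, -0.36565453,  0.38775761,  0.8201521 ],
       [ 0.53250701,  0.54961188, -0.64371039, -0.53205651],
       [ 0.02225943,  0.75114816,  0.65975826,  0.68079308],
       [ 0.        ,  0.        ,  0.        ,  1.        ]])}
top {'vertical_fov': 53.71878426680095, 'cx': 314.2115530845563, 'cy': 199.74151357889832, 'pose': array([[ 0.02925729,  0.98797269, -0.15183533,  0.29527178],
       [-0.99950026,  0.03073453,  0.00739097,  0.07913336],
       [ 0.01196866,  0.15154321,  0.98837817,  1.01743883],
       [ 0.        ,  0.        ,  0.        ,  1.        ]])}
{'clock': 0.1, 'joint_pos': array([ 1.18899181e+00,  2.41343965e-01,  3.86057777e-03,  1.33518247e+00,
       -3.80361169e-05,  1.57079877e+00]), 'joint_vel': array([ 0.00038086, -0.0007437 ,  0.00297677,  0.0001729 , -0.00073283,
        0.00062573]), 'tau': array([ 2.11954716e-04, -3.73140049e+01,  2.53009468e+01,  1.08731698e-02,
        5.67792119e-05, -1.82921518e-06]), 'eef_pos': array([0.18610067, 0.46347486, 0.23049943]), 'tool_rot': array([ 1.89745938e-01,  9.81832778e-01, -9.21391288e-04, -1.58692959e-04]), 'ft_force': array([-0.35098217, -0.33994337, -0.03890126]), 'ft_torque': array([ 0.00355638,  0.0011968 , -0.05075721]), 'grasp_force': 0.0, 'grip_width': 0.08551614591804857}
```

View pics/top0.png

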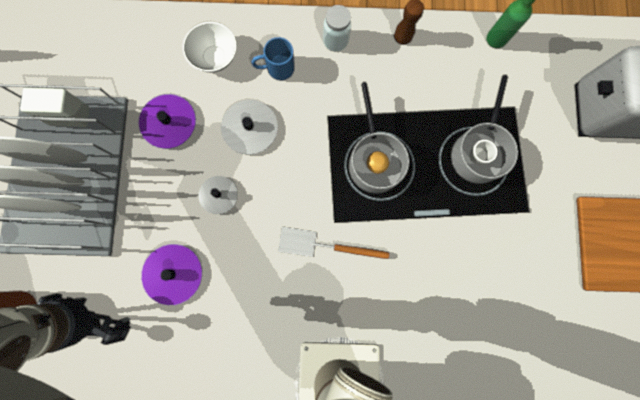

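View pics/scene0.png

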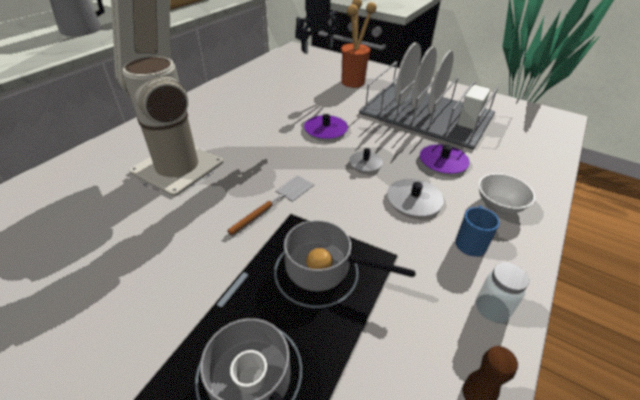

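The potato is in the pan nearer +y: pan_b, at about (380,162) in top and (318,255) in scene. The larger steel lid has its knob at (248,124) in top and (417,188) in scene. Next I'll look at these closer and triangulate.

```bash
cat > h.py <<'E'
import numpy as np, cv2
from workcell import bot
def K(n):
    i=bot.camera_info(n); f=200/np.tan(np.radians(i["vertical_fov"]/2)); return f,i["cx"],i["cy"],i["pose"]
def ray(n,p):
    f,cx,cy,T=K(n); d=T[:3,:3]@np.array([(p[0]-cx)/f,-(p[1]-cy)/f,-1]); return T[:3,3],d/np.linalg.norm(d)
def plane(n,p,z):
    o,d=ray(n,p); return o+d*(z-o[2])/d[2]
def proj(n,X):
    f,cx,cy,T=K(n); c=T[:3,:3].T@(np.array(X)-T[:3,3]); return np.array([cx-f*c[0]/c[2],cy+f*c[1]/c[2]])
def tri(p,q):
    (a,u),(b,v)=ray("top",p),ray("scene",q)
    s=np.linalg.lstsq(np.c_[u,-v],b-a,rcond=None)[0]; A,B=a+s[0]*u,b+s[1]*v
    return (A+B)/2,np.linalg.norm(A-B)
def dark(im,c,r,t=60):
    m=np.zeros(im.shape[:2],np.uint8); cv2.circle(m,c,r,255,-1)
    m&=((im.max(2)<t)*255).astype(np.uint8); k,l,s,ce=cv2.connectedComponentsWithStats(m)
    j=1+s[1:,4].argmax(); return ce[j],s[j]
E
python3 - <<'E'
from h import *
t=cv2.imread("pics/top0.png");s=cv2.imread("pics/scene0.png")
kt,st=dark(t,(248,124),14);ks,ss=dark(s,(417,189),12)
print("knob",kt,st,ks,ss,tri(kt,ks))
def hsv(im,c,r):
    m=np.zeros(im.shape[:2],np.uint8);cv2.circle(m,c,r,255,-1)
    h=cv2.cvtColor(im,cv2.COLOR_BGR2HSV);m&=cv2.inRange(h,(8,110,80),(28,255,255));mo=cv2.moments(m,True);return mo["m10"]/mo["m00"],mo["m01"]/mo["m00"],mo["m00"]
pt=hsv(t,(378,161),16);ps=hsv(s,(318,259),18);print("potato",pt,ps,tri(pt[:2],ps[:2]))
print("tcp top",proj("top",[.186,.4635,.2305]),"scene",proj("scene",[.186,.4635,.2305]),"base",proj("top",[0,0,0]),proj("scene",[0,0,0]))
c=[t[80:180,200:300],t[110:210,330:430],s[150:250,370:470],s[210:310,268:368]]
c=[cv2.resize(i,(300,300),interpolation=cv2.INTER_CUBIC) for i in c]
cv2.imwrite("pics/crop.png",np.vstack([np.hstack(c[:2]),np.hstack(c[2:])]))
E
```

```text
knob [247.55208333 123.27083333] [243 118  10  12  96] [415.74257426 189.71287129] [411 183  10  14 101] (array([0.63936085, 0.24920404, 0.03657324]), np.float64(0.002360557594841421))
potato (377.6574585635359, 162.0303867403315, 362.0) (318.78072289156626, 258.30602409638556, 415.0) (array([ 0.54824318, -0.08719496,  0.03757165]), np.float64(0.00014330240196680966))
tcp top [107.5838686  311.91034708] scene [316.96872104  53.56072177] base [338.15111093 383.91227596] [177.5136027  166.47397495]
```

View pics/crop.png

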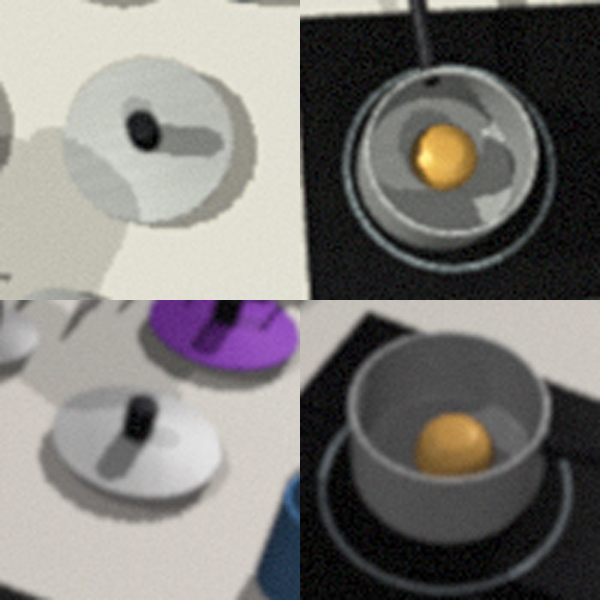

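The crops show the rim ring clearly in both views, centred near (380,160) in top. The knob triangulates to a mid-height of 37 mm, where 38 is expected. Next: the rim circle in both views, with the lid outline as a check.

```bash
cat >> h.py <<'E'
def circ(P):
    s=np.linalg.lstsq(np.c_[2*P[:,:2],np.ones(len(P))],(P[:,:2]**2).sum(1),rcond=None)[0]; return s[:2],np.sqrt(s[2]+s[:2]@s[:2])
def robust(P):
    for _ in range(6):
        c,r=circ(P); e=abs(np.hypot(*(P[:,:2]-c).T)-r); P=P[e<max(2*np.median(e),.0008)]
    return c.round(4),r.round(4),len(P)
def rim(n,im,c,z,lo=.058,hi=.079):
    g=cv2.cvtColor(im,cv2.COLOR_BGR2GRAY).astype(np.float32); out=[]
    for a in np.linspace(0,2*np.pi,180,endpoint=False):
        rs=np.arange(lo,hi,.0005); px=np.array([proj(n,[c[0]+r*np.cos(a),c[1]+r*np.sin(a),z]) for r in rs],np.float32)
        v=cv2.remap(g,px[:,:1],px[:,1:],cv2.INTER_LINEAR).ravel(); out.append(plane(n,px[v.argmax()],z))
    return np.array(out)
E
python3 - <<'E'
from h import *
t=cv2.imread("pics/top0.png");s=cv2.imread("pics/scene0.png")
for hob in(0,.005,.01):
    z=.075+hob;c=plane("top",(379.7,160.3),z)[:2]
    for n,im in(("top",t),("scene",s)):
        cc=c
        for _ in range(2): cc,r,k=robust(rim(n,im,cc,z))
        print(hob,n,cc,r,k)
h=cv2.cvtColor(t,cv2.COLOR_BGR2HSV)
print("lid colours",h[100,250],h[140,250],h[145,225],"table",h[90,280],h[200,270],"shadow",h[130,283])
for q in((222,125),(277.7,125),(249,98.7),(249,154)): print(plane("top",q,.016).round(4))
E
```

```text
Traceback (most recent call last):
  File "h.py", line 28, in rim
    rs=np.arange(lo,hi,.0005); px=np.array([proj(n,[c[0]+r*np.cos(a),c[1]+r*np.sin(a),z]) for r in rs],np.float32)
                                            ~~~~^^^^^^^^^^^^^^^^^^^^^^^^^^^^^^^^^^^^^^^^^
  File "h.py", line 10, in proj
    f,cx,cy,T=K(n); c=T[:3,:3].T@(np.array(X)-T[:3,3]); return np.array([cx-f*c[0]/c[2],cy+f*c[1]/c[2]])
              ~^^^
  File "h.py", line 4, in K
    i=bot.camera_info(n); f=200/np.tan(np.radians(i["vertical_fov"]/2)); return f,i["cx"],i["cy"],i["pose"]
ValueError: time passes only in moves, steps and waits
```

Too many camera_info calls, so I'll cache it.

```bash
sed -i 's/^def K(n)/import functools\n@functools.cache\ndef K(n)/' h.py
python3 - <<'E'
from h import *
t=cv2.imread("pics/top0.png");s=cv2.imread("pics/scene0.png")
for hob in(0,.005,.01):
    z=.075+hob;c=plane("top",(379.7,160.3),z)[:2]
    for n,im in(("top",t),("scene",s)):
        cc=c
        for _ in range(2): cc,r,k=robust(rim(n,im,cc,z))
        print(hob,n,cc,r,k)
for q in((222,125),(277.7,125),(249,98.7),(249,154)): print(plane("top",q,.016).round(4))
print(bot.get_obs()["clock"])
E
```

```text
0 top [ 0.5441 -0.0854] 0.0683 128
0 scene [ 0.5384 -0.0764] 0.072 76
0.005 top [ 0.5429 -0.0845] 0.0679 118
0.005 scene [ 0.5407 -0.0773] 0.0732 112
0.01 top [ 0.5416 -0.0836] 0.0675 126
0.01 scene [ 0.5427 -0.0835] 0.0713 61
[0.6407 0.3203 0.016 ]
[0.6456 0.1738 0.016 ]
[0.716  0.2533 0.016 ]
[0.5644 0.2451 0.016 ]
0.1
```

Call:
{"name": "step_arm", "arguments": {"targets": "1 0.908 -0.43 -0.2 0 0 -1; 1 0.908 -0.43 -0.2 0 0 -1; 1 0.908 -0.43 -0.2 0 0 -1; 1 0.908 -0.43 -0.2 0 0 -1; 1 0.908 -0.43 -0.2 0 0 -1; 1 0.908 -0.43 -0.2 0 0 -1; 1 0.908 -0.43 -0.2 0 0 -1; 1 0.908 -0.43 -0.2 0 0 -1; 1 0.908 -0.43 -0.2 0 0 -1; 1 0.908 -0.43 -0.2 0 0 -1"}}

```text
clock: 0.93
eef_pos: [0.5569, 0.2877, 0.1489]
tool_rot: [0.551, 0.834, -0.0, -0.0]
ft_force: [0.2, -0.0, 0.2]
grip_width: 0.0858
grasp_force: 0.0
```

Call:
{"name": "step_arm", "arguments": {"targets": "1 0.166 -0.078 -0.036 0 0 0; 1 0.166 -0.078 -0.036 0 0 0; 1 0.166 -0.078 -0.036 0 0 0; 1 0.166 -0.078 -0.036 0 0 0; 1 0.166 -0.078 -0.036 0 0 0"}}

```text
clock: 1.35
eef_pos: [0.6381, 0.2495, 0.1305]
tool_rot: [0.552, 0.834, -0.001, -0.001]
ft_force: [-0.9, -0.5, -0.0]
grip_width: 0.0855
grasp_force: 0.0
```

```bash
python3 - <<'E'
from h import *
t=bot.camera("top")[:,:,::-1].copy();s=bot.camera("scene")[:,:,::-1].copy()
c=[cv2.resize(i,(400,400),interpolation=cv2.INTER_CUBIC) for i in (t[50:200,175:325],s[90:240,340:490])]
cv2.imwrite("pics/hover.png",np.hstack(c));print(bot.get_obs()["eef_pos"],bot.get_obs()["tool_rot"])
E
```

```text
[0.63735399 0.25096556 0.13208679] [ 5.50472859e-01  8.34852913e-01 -2.34476029e-04 -4.36300942e-04]
```

View pics/hover.png

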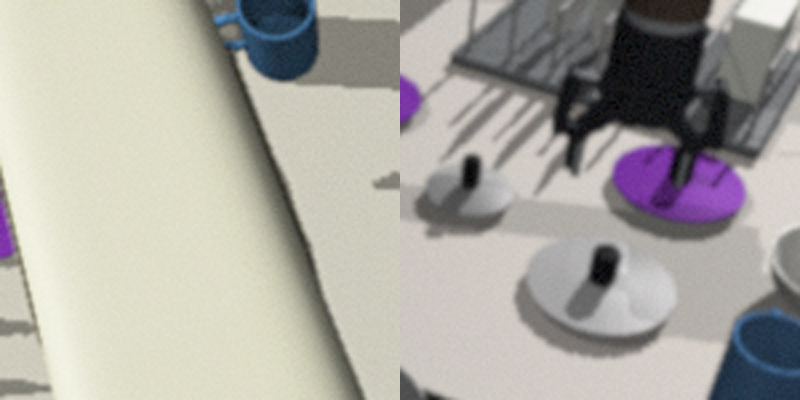

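Top is hidden by the arm. Scene shows the open fingertips at about (406,153) and (447,158), with the knob below at (417,189).

```bash
python3 - <<'E'
from h import *
o=bot.get_obs();from scipy.spatial.transform import Rotation as R
y=R.from_quat(o["tool_rot"]).as_matrix()[:,1];p=o["eef_pos"]+[0,0,.013]
print(y,proj("scene",p+y*.046),proj("scene",p-y*.046))
E
```

```text
[ 9.19127535e-01  3.93959153e-01 -8.71849645e-04] [442.97668429 157.53182855] [405.04251967 153.42935288]
```

Call:
{"name": "step_arm", "arguments": {"targets": "1 0 0 -0.06 0 0 0; 1 0 0 -0.12 0 0 0; 1 0.003 -0.002 -0.16 0 0 0; 1 0.003 -0.002 -0.19 0 0 0; 1 0.003 -0.002 -0.204 0 0 0; 1 0.003 -0.002 -0.204 0 0 0; 1 0.003 -0.002 -0.204 0 0 0"}}

```text
clock: 2.03
eef_pos: [0.6397, 0.2502, 0.0311]
tool_rot: [0.55, 0.835, 0.0, 0.0]
ft_force: [-0.0, 0.0, -0.1]
grip_width: 0.0855
grasp_force: 0.0
```

Call:
{"name": "step_arm", "arguments": {"targets": "0 0 0 0 0 0 0; -0.2 0 0 0 0 0 0; -0.4 0 0 0 0 0 0; -0.6 0 0 0 0 0 0; -1 0 0 0 0 0 0; -1 0 0 0 0 0 0; -1 0 0 0 0 0 0; -1 0 0 0 0 0 0; -1 0 0 0 0 0 0; -1 0 0 0 0 0 0"}}

```text
clock: 2.87
eef_pos: [0.6407, 0.2492, 0.0309]
tool_rot: [0.551, 0.834, 0.001, 0.0]
ft_force: [-0.9, -0.1, 5.6]
grip_width: 0.0265
grasp_force: 59.8
```

Call:
{"name": "step_arm", "arguments": {"targets": "-1 0 0 0.02 0 0 0; -1 0 0 0.06 0 0 0; -1 0 0 0.11 0 0 0; -1 0 0 0.17 0 0 0; -1 0 0 0.23 0 0 0; -1 0 0 0.27 0 0 0; -1 0 0 0.28 0 0 0; -1 0 0 0.28 0 0 0; -1 0 0 0.28 0 0 0"}}

```text
clock: 3.62
eef_pos: [0.6394, 0.2488, 0.1682]
tool_rot: [0.551, 0.834, -0.001, -0.001]
ft_force: [-1.1, -0.5, -3.0]
grip_width: 0.0261
grasp_force: 59.4
```

```bash
python3 - <<'E'
from h import *
s=bot.camera("scene")[:,:,::-1].copy()
cv2.imwrite("pics/lift.png",cv2.resize(s[40:240,300:500],(600,600),interpolation=cv2.INTER_CUBIC));cv2.imwrite("pics/lift_raw.png",s);print(bot.get_obs()["eef_pos"])
E
```

```text
[0.63884493 0.24857244 0.16724798]
```

View pics/lift.png

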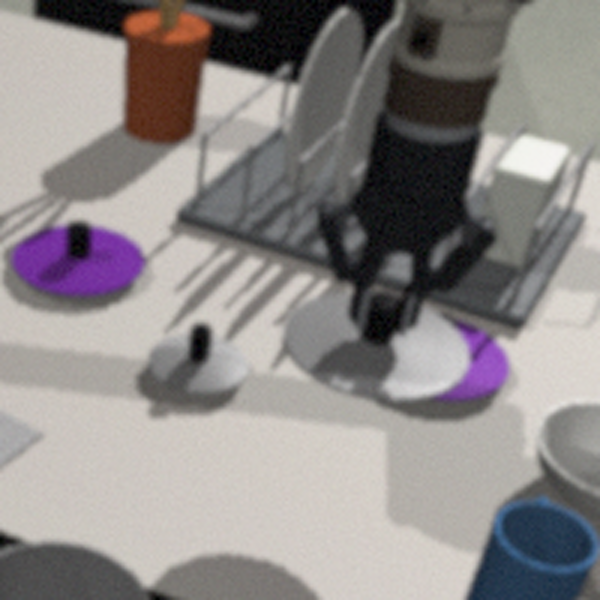

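The lid is held and looks level, centred near crop (378,345), i.e. pixel (426,155). I'll fit its outline, and the pan rim in scene, from edge points.

```bash
python3 - <<'E'
from h import *
L=np.array([(285,340),(470,358),(425,398),(390,396),(345,381),(305,361),(295,312)])/3+[300,40]
for z in(.15,.154):
    P=np.array([plane("scene",p,z) for p in L]);c,r=circ(P);print("lid",z,c,r,(np.hypot(*(P[:,:2]-c).T)-r).round(4))
im=cv2.imread("pics/lift_raw.png");
R=(np.array([(348,408),(550,405),(450,332),(400,342),(500,342),(450,479),(375,452),(523,452)])-[300,300])/3+[268,210]
for z in(.075,.08,.085):
    P=np.array([plane("scene",p,z) for p in R]);c,r=circ(P);print("rim",z,c,r,(np.hypot(*(P[:,:2]-c).T)-r).round(4))
# hob height from top/scene corner of hob
print(tri((328,117),(397,256)),tri((378,161),(318.8,258.3)))
E
```

```text
lid 0.15 [0.64088699 0.25566587] 0.07418451667308283 [ 0.0035 -0.0018  0.0045  0.0006 -0.0059 -0.0015  0.0001]
lid 0.154 [0.64223791 0.24972968] 0.07362547007416329 [ 0.0035 -0.0018  0.0045  0.0006 -0.0059 -0.0015  0.0001]
rim 0.075 [ 0.54094284 -0.08075732] 0.0688730150611792 [ 0.0024  0.0022 -0.001  -0.0011  0.0003 -0.0006 -0.0007 -0.0015]
rim 0.08 [ 0.54324733 -0.08448218] 0.06830456176239527 [ 0.0024  0.0022 -0.001  -0.0011  0.0003 -0.0006 -0.0007 -0.0015]
rim 0.085 [ 0.54555182 -0.08820705] 0.06773610846360983 [ 0.0023  0.0022 -0.001  -0.0011  0.0003 -0.0006 -0.0007 -0.0015]
(array([0.67938205, 0.04189114, 0.00083871]), np.float64(0.0033696268185369176)) (array([ 0.54977378, -0.08814911,  0.03977421]), np.float64(0.0014102501196983747))
```

Call:
{"name": "step_arm", "arguments": {"targets": "-1 -0.01 -0.033 0 0 0 0; -1 -0.03 -0.1 0 0 0 0; -1 -0.053 -0.18 0 0 0 0; -1 -0.076 -0.26 0 0 0 0; -1 -0.1 -0.34 0 0 0 0; -1 -0.123 -0.42 0 0 0 0; -1 -0.146 -0.5 0 0 0 0; -1 -0.167 -0.57 0 0 0 0; -1 -0.185 -0.63 0 0 0 0; -1 -0.195 -0.666 0 0 0 0"}}

```text
clock: 4.5
eef_pos: [0.5395, -0.0869, 0.1675]
tool_rot: [0.552, 0.834, -0.002, -0.002]
ft_force: [-0.3, -0.3, -2.6]
grip_width: 0.0263
grasp_force: 59.7
```

Call:
{"name": "step_arm", "arguments": {"targets": "-1 0 0 -0.01 0 0 0; -1 0 0 -0.02 0 0 0; -1 0 0 -0.03 0 0 0; -1 0 0 -0.04 0 0 0; -1 0 0 -0.04 0 0 0"}}

```text
clock: 4.92
eef_pos: [0.5416, -0.0825, 0.1477]
tool_rot: [0.55, 0.835, -0.001, -0.002]
ft_force: [0.3, -0.1, -2.1]
grip_width: 0.0262
grasp_force: 59.7
```

```bash
python3 - <<'E'
from h import *
s=bot.camera("scene")[:,:,::-1].copy()
cv2.imwrite("pics/over.png",cv2.resize(s[130:330,220:420],(600,600),interpolation=cv2.INTER_CUBIC));o=bot.get_obs();print(o["eef_pos"],o["ft_force"])
E
```

```text
[ 0.54199796 -0.08263228  0.14850412] [-0.37233425 -0.35830037 -1.66313613]
```

View pics/over.png

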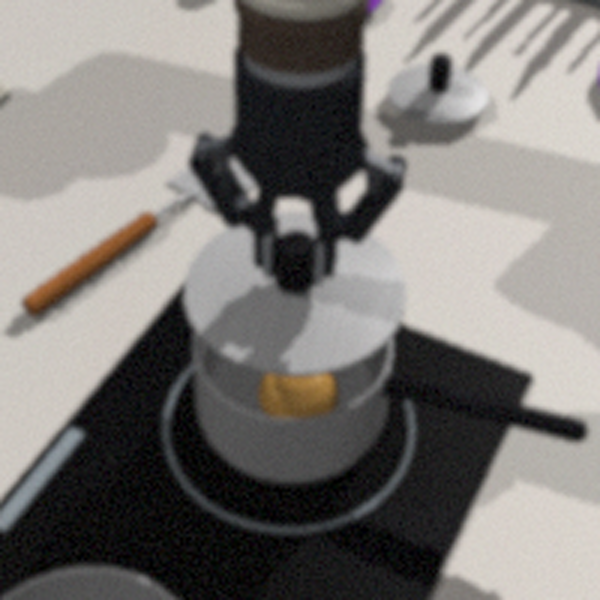

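The lid spans crop x 184–405 and the rim 191–394, so they are laterally concentric. Lower in stages.

Call:
{"name": "step_arm", "arguments": {"targets": "-1 0 -0.003 -0.02 0 0 0; -1 0 -0.003 -0.04 0 0 0; -1 0 -0.003 -0.055 0 0 0; -1 0 -0.003 -0.065 0 0 0; -1 0 -0.003 -0.073 0 0 0; -1 0 -0.003 -0.08 0 0 0; -1 0 -0.003 -0.084 0 0 0; -1 0 -0.003 -0.084 0 0 0; -1 0 -0.003 -0.084 0 0 0"}}

```text
clock: 5.72
eef_pos: [0.5428, -0.0855, 0.1081]
tool_rot: [0.551, 0.834, 0.0, 0.0]
ft_force: [-0.3, 0.5, -1.9]
grip_width: 0.0264
grasp_force: 59.7
```

Call:
{"name": "step_arm", "arguments": {"targets": "-1 0 0 -0.003 0 0 0; -1 0 0 -0.006 0 0 0; -1 0 0 -0.009 0 0 0; -1 0 0 -0.012 0 0 0; -1 0 0 -0.012 0 0 0; -1 0 0 -0.012 0 0 0"}}

```text
clock: 6.22
eef_pos: [0.5425, -0.0854, 0.1018]
tool_rot: [0.551, 0.834, -0.0, -0.0]
ft_force: [-0.2, -0.4, -1.8]
grip_width: 0.0261
grasp_force: 59.7
```

Call:
{"name": "step_arm", "arguments": {"targets": "-1 0 0 -0.002 0 0 0; -1 0 0 -0.004 0 0 0; -1 0 0 -0.004 0 0 0; -1 0 0 -0.004 0 0 0"}}

```text
clock: 6.55
eef_pos: [0.5426, -0.0854, 0.0999]
tool_rot: [0.551, 0.834, -0.0, -0.0]
ft_force: [0.2, -0.2, -2.8]
grip_width: 0.0261
grasp_force: 60.1
```

Call:
{"name": "step_arm", "arguments": {"targets": "-1 0 0 -0.002 0 0 0; -1 0 0 -0.003 0 0 0; -1 0 0 -0.003 0 0 0; -1 0 0 -0.003 0 0 0"}}

```text
clock: 6.88
eef_pos: [0.5427, -0.0854, 0.0999]
tool_rot: [0.551, 0.834, 0.0, 0.0]
ft_force: [-3.8, 0.3, 6.0]
grip_width: 0.0262
grasp_force: 60.5
```

Contact shows at the expected height (about 8 N change at z ≈ 0.0995). Release.

Call:
{"name": "step_arm", "arguments": {"targets": "-0.3 0 0 0 0 0 0; -0.2 0 0 0 0 0 0; 0 0 0 0 0 0 0; 0.5 0 0 0 0 0 0; 1 0 0 0 0 0 0; 1 0 0 0 0 0 0; 1 0 0 0 0 0 0; 1 0 0 0 0 0 0"}}

```text
clock: 7.55
eef_pos: [0.5426, -0.0854, 0.0984]
tool_rot: [0.551, 0.834, -0.0, -0.0]
ft_force: [0.6, 0.8, -0.7]
grip_width: 0.0857
grasp_force: 0.0
```

Call:
{"name": "step_arm", "arguments": {"targets": "1 0 0 0.04 0 0 0; 1 0 0 0.1 0 0 0; 1 0 0 0.18 0 0 0; 1 -0.06 0.06 0.24 0 0 0; 1 -0.12 0.12 0.24 0 0 0; 1 -0.18 0.18 0.24 0 0 0; 1 -0.24 0.24 0.24 0 0 0; 1 -0.3 0.3 0.24 0 0 0; 1 -0.36 0.36 0.24 0 0 0; 1 -0.36 0.36 0.24 0 0 0"}}

```text
clock: 8.38
eef_pos: [0.3585, 0.0967, 0.2185]
tool_rot: [0.55, 0.835, -0.0, -0.001]
ft_force: [0.6, -0.6, -0.4]
grip_width: 0.0855
grasp_force: 0.0
```

```bash
python3 - <<'E'
from h import *
t=bot.camera("top")[:,:,::-1].copy();s=bot.camera("scene")[:,:,::-1].copy()
c=[cv2.resize(i,(400,400),interpolation=cv2.INTER_CUBIC) for i in (t[95:225,315:445],s[190:320,255:385])]
cv2.imwrite("pics/end.png",np.hstack(c));o=bot.get_obs();print(o["eef_pos"],o["grip_width"])
for z in(.105,):print(tri(*[dark(i,q,12)[0] for i,q in((t,(379,158)),(s,(319,236)))]))
E
```

```text
[0.36091134 0.0959074  0.21883487] 0.08572153205027712
(array([ 0.542518  , -0.0852479 ,  0.10655978]), np.float64(0.0007148676045278833))
```

View pics/end.png

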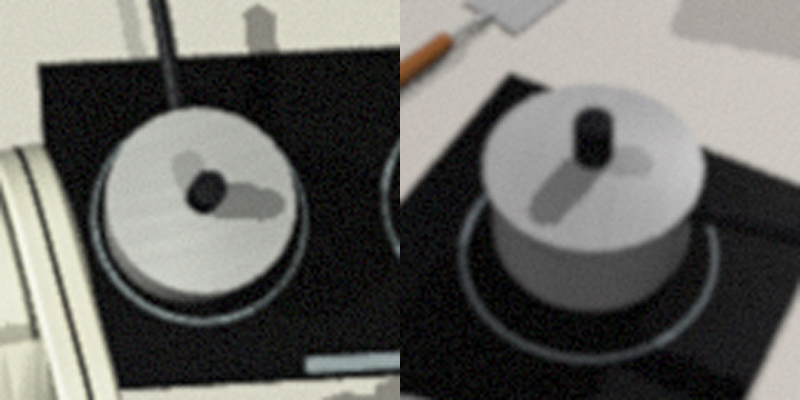

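The lid sits level and closed on the pan. Its knob centre is at (0.5425, -0.085, 0.107), where 0.106 was expected, and it matches the rim centre within about 1 mm.

```bash
python3 -c "
from workcell import bot
print(bot.job_done())"
```

```text
the job is handed in; nothing more can be done
None
```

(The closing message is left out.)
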